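Build the next tier of a kiln load

ROBOT

A 7-joint arm with a two-finger parallel gripper is mounted at the origin on the work surface. World frame = base frame: x ahead of the robot, y to its left, z up, the work surface at z = 0. Lengths are in mm, angles in rad, forces in N, time in s.
With the tool pointing down it reaches from about 425 to 875 mm from the base axis. Payload 4.7 kg.
Tool frame: the origin (TCP) lies at the very end of the fingers, on their centre line; the grasp point (between the pads) lies 19 mm behind it; z points along the fingers, y is the line along which they close (so a half turn about z gives the same grasp; the last joint's range is limited). The gripper opens to 85 mm and grips with 20 to 120 N. Pads are 22 mm wide; open, the fingers measure 114 mm over their backs; the gripper's body (76 mm by 85 mm) begins 54 mm behind the grasp point. The pads swing forward as they close: fully open they stand 13 mm farther back than shut.
Start: joints at [1.215, 0.321, -0.07, 1.45, 0.023, 1.371, -0.057], TCP at [234.91, -606.087, 231.349] pointing down, gripper open.
Joint ranges: [-2.86, 2.86], [-0.3, 2.09], [-1.38, 1.24], [0.06, 2.45], [-1.56, 4.7], [0.09, 2.05], [-2.69, 2.69]. Speed limits (rad/s): [2.57, 2.57, 3.14, 3.14, 3.14, 3.14, 3.14].

INTERFACE

Orientations are given as a unit quaternion [x, y, z, w].
In Python, from bench import move_pose, movel, move_joints, set_gripper, wait, inverse_kinematics, capture, get_calibration, MotionError, sign_off, spot_in, outline_of, read_clock, read_q, read_qd, read_joint_torque, read_eef_pos, read_orientation, read_wrist_force, read_moment, read_opening, read_finger_force gives the robot as it stands. The module is installed in compiled form; this text tells all that it offers. Calls block until the motion is done:
- move_pose(position, orientation): joint-space move of the TCP to a pose.
- movel(position, attitude=None, rate=150): straight line of the TCP; attitude=None keeps the orientation; rate is the mean speed in mm/s.
- move_joints(angles): joint-space move.
- set_gripper(opening): finger opening in mm; the grip force is fixed at half the most; returns when the fingers have stopped.
- wait(seconds).
- inverse_kinematics(position, orientation): joint angles nearest the present ones, or None.
- capture(name): name is "scene" or "top" or "wrist"; returns the picture (400x640x3 uint8, blue, green, red); there is no depth.
- get_calibration(name): a dict with "fov_y" (degrees; the focal length in pixels is half the picture's height over the tangent of half this angle, whatever the lens; pixels are square), "cx", "cy" (the principal point, pixels), "R" (3x3) and "t" (3): a world point X has camera coordinates R X + t. Camera axes: x right, y down, z forward; pixel columns grow to the right and rows downward; lengths in mm; the calibration is good to about 2 mm. A picture is of the moment at which its call begins: read the wrist's pose just before it. get_calibration takes no time and is no camera call; for the wrist camera it gives the pose at the moment of the call.
A pose or a line that the arm cannot do raises MotionError and nothing moves.
- sign_off(): hands the job in; it is judged then, once.
Trained networks look in the newest picture that a camera, given by its name, has taken for a name from the list of things; names that differ only in an ending like _2 or _b are one class to them, and where a whole thing is asked for, a point or a joint stands for the part that bears it (a point fixed in the world has none). Each returns a list of dicts, best first, with "conf" (0 to 1); they miss things now and then, are a little off and sometimes report something else, mostly with a low value. They report only what shows in the picture. A call takes as long as a camera call.
- spot_in(camera, label): "uv" ([column, row] in pixels, amid what is visible of it).
- outline_of(camera, label): "region" (400x640 bool, what is visible of it) and "uv" ([column, row] in pixels, amid what is visible of it).
Readings, each from a call of its own:
- read_clock(): time.
- read_q(): joint angles.
- read_qd(): joint speeds.
- read_joint_torque(): joint torques, N m.
- read_eef_pos(): TCP position.
- read_orientation(): TCP orientation.
- read_wrist_force(): force on the tool from outside, world axes, zero at the start.
- read_moment(): the same for the moment, N m.
- read_opening(): finger opening in mm.
- read_finger_force(): force on a finger pad.
Only numpy, scipy, OpenCV 4.12 (cv2) and the standard library are available. Lean on these libraries where they do the work, as an engineer would, in place of code of your own. Each camera call takes 0.05 s, during which the arm holds its last target. There are 200 camera calls.

TASK

Set up the next tier of the kiln load: first stand the two square kiln props upright, one on each of the two square outlines on the kiln shelf; then lay the shelf strip centrally across both props, in line with the kiln shelf; then stand the bowl in the middle of the strip; and last stand the beaker upright inside the bowl. Leave the short round prop where it stands.

Things in the scene. Friction and masses are not known exactly. Their poses are not given: they have to be found in the camera images.
- kiln_shelf_top (a point): Kiln shelf: a cream fireclay slab, 110 x 240 x 20 mm, lying fixed and flat on the table, turned a little. This point is the centre of its upper face (20 mm above the table). x across its width (110 mm), y along its length (240 mm), z up. Two thin brown square outlines (51 mm) are marked on the face, their centres 75 mm either way from this point along y: each is the place for one square prop.
- prop_a_center (a point): Square kiln prop, cream fireclay, 40 x 40 x 70 mm high, about 0.2 kg, standing upright, with a small dark round hole mark on its top. Point at its centre, 35 mm above its foot; x and y square to its sides, z up. Identical to prop_b and interchangeable with it.
- prop_b_center (a point): The other square kiln prop, 40 x 40 x 70 mm high, about 0.2 kg, identical to prop_a: point at its centre, 35 mm above its foot; x and y square to its sides, z up.
- short_prop_center (a point): Short round kiln prop, cream fireclay, diameter 38 mm, 45 mm high, standing. Not needed: it is left where it stands. Point at its centre, 22.5 mm above its foot.
- strip_center (a point): Shelf strip: a narrow cream fireclay plate, 64 x 190 x 15 mm thick, about 0.4 kg, lying flat on the table at one side (on the other side lies a round white plaster bat, diameter 110 mm, 24 mm thick, which is not needed). Point at its centre, 7.5 mm above its underside; x across its width (64 mm), y along its length (190 mm), z up. Laid across both props its underside is 70 mm above the kiln shelf's upper face.
- bowl_center (a point): Small round terracotta bowl, 68 mm outer diameter (upright sides from 14 mm up to the rim; foot 54 mm diameter), 38 mm high, wall 6 mm, inner floor 8 mm above its foot and about 44 mm wide, inside 56 mm wide at the rim; about 0.13 kg, mouth up. Point on its axis, 19 mm above its foot; z up.
- beaker_center (a point): Slim terracotta beaker, 40 mm outer diameter (narrowing below 30 mm height to a foot of 32 mm), 70 mm high, open at the top, wall 4 mm, about 0.1 kg, standing. Point on its axis, 35 mm above its foot; z up. Standing in the bowl it projects 40 mm above the bowl's rim.

How it is judged (in metres and radians):
On the way, in this order (a step that is already met when the one before it is completed fails the run):
1. both square props stand on the outlines, released (((x of prop_a_center in the frame of kiln_shelf_top between -0.013 and 0.013 m and y of prop_a_center in the frame of kiln_shelf_top between 0.062 and 0.088 m and z of prop_a_center in the frame of kiln_shelf_top between 0.031 and 0.039 m and angle between each of prop_a_center, prop_b_center's own z axis and vertical below 0.06 rad and x of prop_b_center in the frame of kiln_shelf_top between -0.013 and 0.013 m and y of prop_b_center in the frame of kiln_shelf_top between -0.088 and -0.062 m and z of prop_b_center in the frame of kiln_shelf_top between 0.031 and 0.039 m) or (x of prop_a_center in the frame of kiln_shelf_top between -0.013 and 0.013 m and y of prop_a_center in the frame of kiln_shelf_top between -0.088 and -0.062 m and z of prop_a_center in the frame of kiln_shelf_top between 0.031 and 0.039 m and angle between each of prop_a_center, prop_b_center's own z axis and vertical below 0.06 rad and x of prop_b_center in the frame of kiln_shelf_top between -0.013 and 0.013 m and y of prop_b_center in the frame of kiln_shelf_top between 0.062 and 0.088 m and z of prop_b_center in the frame of kiln_shelf_top between 0.031 and 0.039 m)) and contact force between the fingers and prop_a below 0.05 N and contact force between the fingers and prop_b below 0.05 N), for 0.2 s.
2. the strip lies across both props, released (((x of prop_a_center in the frame of kiln_shelf_top between -0.013 and 0.013 m and y of prop_a_center in the frame of kiln_shelf_top between 0.062 and 0.088 m and z of prop_a_center in the frame of kiln_shelf_top between 0.031 and 0.039 m and angle between each of prop_a_center, prop_b_center's own z axis and vertical below 0.06 rad and x of prop_b_center in the frame of kiln_shelf_top between -0.013 and 0.013 m and y of prop_b_center in the frame of kiln_shelf_top between -0.088 and -0.062 m and z of prop_b_center in the frame of kiln_shelf_top between 0.031 and 0.039 m) or (x of prop_a_center in the frame of kiln_shelf_top between -0.013 and 0.013 m and y of prop_a_center in the frame of kiln_shelf_top between -0.088 and -0.062 m and z of prop_a_center in the frame of kiln_shelf_top between 0.031 and 0.039 m and angle between each of prop_a_center, prop_b_center's own z axis and vertical below 0.06 rad and x of prop_b_center in the frame of kiln_shelf_top between -0.013 and 0.013 m and y of prop_b_center in the frame of kiln_shelf_top between 0.062 and 0.088 m and z of prop_b_center in the frame of kiln_shelf_top between 0.031 and 0.039 m)) and x of strip_center in the frame of kiln_shelf_top between -0.013 and 0.013 m and y of strip_center in the frame of kiln_shelf_top between -0.015 and 0.015 m and z of strip_center in the frame of kiln_shelf_top between 0.0725 and 0.0825 m and angle between strip_center's own z axis and vertical below 0.05 rad and angle between the y axis of strip_center and the y axis of kiln_shelf_top, either way round below 0.14 rad and contact force between the fingers and strip below 0.05 N), for 0.2 s.
3. the bowl stands in the middle of the strip, released (((x of prop_a_center in the frame of kiln_shelf_top between -0.013 and 0.013 m and y of prop_a_center in the frame of kiln_shelf_top between 0.062 and 0.088 m and z of prop_a_center in the frame of kiln_shelf_top between 0.031 and 0.039 m and angle between each of prop_a_center, prop_b_center's own z axis and vertical below 0.06 rad and x of prop_b_center in the frame of kiln_shelf_top between -0.013 and 0.013 m and y of prop_b_center in the frame of kiln_shelf_top between -0.088 and -0.062 m and z of prop_b_center in the frame of kiln_shelf_top between 0.031 and 0.039 m) or (x of prop_a_center in the frame of kiln_shelf_top between -0.013 and 0.013 m and y of prop_a_center in the frame of kiln_shelf_top between -0.088 and -0.062 m and z of prop_a_center in the frame of kiln_shelf_top between 0.031 and 0.039 m and angle between each of prop_a_center, prop_b_center's own z axis and vertical below 0.06 rad and x of prop_b_center in the frame of kiln_shelf_top between -0.013 and 0.013 m and y of prop_b_center in the frame of kiln_shelf_top between 0.062 and 0.088 m and z of prop_b_center in the frame of kiln_shelf_top between 0.031 and 0.039 m)) and x of strip_center in the frame of kiln_shelf_top between -0.013 and 0.013 m and y of strip_center in the frame of kiln_shelf_top between -0.015 and 0.015 m and z of strip_center in the frame of kiln_shelf_top between 0.0725 and 0.0825 m and angle between strip_center's own z axis and vertical below 0.05 rad and angle between the y axis of strip_center and the y axis of kiln_shelf_top, either way round below 0.14 rad and horizontal distance between bowl_center and strip_center below 0.015 m and angle between bowl_center's own z axis and vertical below 0.08 rad and z of bowl_center in the frame of strip_center between 0.0225 and 0.0305 m and contact force between the fingers and bowl below 0.05 N), for 0.2 s.
4. the beaker stands in the bowl, released (((x of prop_a_center in the frame of kiln_shelf_top between -0.013 and 0.013 m and y of prop_a_center in the frame of kiln_shelf_top between 0.062 and 0.088 m and z of prop_a_center in the frame of kiln_shelf_top between 0.031 and 0.039 m and angle between each of prop_a_center, prop_b_center's own z axis and vertical below 0.06 rad and x of prop_b_center in the frame of kiln_shelf_top between -0.013 and 0.013 m and y of prop_b_center in the frame of kiln_shelf_top between -0.088 and -0.062 m and z of prop_b_center in the frame of kiln_shelf_top between 0.031 and 0.039 m) or (x of prop_a_center in the frame of kiln_shelf_top between -0.013 and 0.013 m and y of prop_a_center in the frame of kiln_shelf_top between -0.088 and -0.062 m and z of prop_a_center in the frame of kiln_shelf_top between 0.031 and 0.039 m and angle between each of prop_a_center, prop_b_center's own z axis and vertical below 0.06 rad and x of prop_b_center in the frame of kiln_shelf_top between -0.013 and 0.013 m and y of prop_b_center in the frame of kiln_shelf_top between 0.062 and 0.088 m and z of prop_b_center in the frame of kiln_shelf_top between 0.031 and 0.039 m)) and x of strip_center in the frame of kiln_shelf_top between -0.013 and 0.013 m and y of strip_center in the frame of kiln_shelf_top between -0.015 and 0.015 m and z of strip_center in the frame of kiln_shelf_top between 0.0725 and 0.0825 m and angle between strip_center's own z axis and vertical below 0.05 rad and angle between the y axis of strip_center and the y axis of kiln_shelf_top, either way round below 0.14 rad and horizontal distance between bowl_center and strip_center below 0.015 m and angle between bowl_center's own z axis and vertical below 0.08 rad and z of bowl_center in the frame of strip_center between 0.0225 and 0.0305 m and horizontal distance between beaker_center and bowl_center below 0.013 m and angle between beaker_center's own z axis and vertical below 0.12 rad and z of beaker_center in the frame of bowl_center between 0.02 and 0.029 m and contact force between the fingers and beaker below 0.05 N), for 0.2 s.
At the end, for the whole second after the job is handed in: Props upright on the outlines within 13 mm each way; strip level across both, within 13 mm (across) and 15 mm (along) of the shelf centre, in line within 8 degrees; bowl upright within 15 mm of the strip centre; beaker upright on the bowl floor, within 13 mm of its axis; all released, at rest (((x of prop_a_center in the frame of kiln_shelf_top between -0.013 and 0.013 m and y of prop_a_center in the frame of kiln_shelf_top between 0.062 and 0.088 m and z of prop_a_center in the frame of kiln_shelf_top between 0.031 and 0.039 m and angle between each of prop_a_center, prop_b_center's own z axis and vertical below 0.06 rad and x of prop_b_center in the frame of kiln_shelf_top between -0.013 and 0.013 m and y of prop_b_center in the frame of kiln_shelf_top between -0.088 and -0.062 m and z of prop_b_center in the frame of kiln_shelf_top between 0.031 and 0.039 m) or (x of prop_a_center in the frame of kiln_shelf_top between -0.013 and 0.013 m and y of prop_a_center in the frame of kiln_shelf_top between -0.088 and -0.062 m and z of prop_a_center in the frame of kiln_shelf_top between 0.031 and 0.039 m and angle between each of prop_a_center, prop_b_center's own z axis and vertical below 0.06 rad and x of prop_b_center in the frame of kiln_shelf_top between -0.013 and 0.013 m and y of prop_b_center in the frame of kiln_shelf_top between 0.062 and 0.088 m and z of prop_b_center in the frame of kiln_shelf_top between 0.031 and 0.039 m)) and x of strip_center in the frame of kiln_shelf_top between -0.013 and 0.013 m and y of strip_center in the frame of kiln_shelf_top between -0.015 and 0.015 m and z of strip_center in the frame of kiln_shelf_top between 0.0725 and 0.0825 m and angle between strip_center's own z axis and vertical below 0.05 rad and angle between the y axis of strip_center and the y axis of kiln_shelf_top, either way round below 0.14 rad and horizontal distance between bowl_center and strip_center below 0.015 m and angle between bowl_center's own z axis and vertical below 0.08 rad and z of bowl_center in the frame of strip_center between 0.0225 and 0.0305 m and horizontal distance between beaker_center and bowl_center below 0.013 m and angle between beaker_center's own z axis and vertical below 0.12 rad and z of beaker_center in the frame of bowl_center between 0.02 and 0.029 m and linear speed of each of prop_a, prop_b, strip, bowl, beaker below 0.02 m/s); the robot touches nothing.
It fails at once if the short round prop is shifted by more than 30 mm (distance of short_prop_center from where it was at the start of the episode above 0.03 m).
It also fails if it takes over 144 s, if anything falls off the work surface, if the arm or the gripper's body presses on something with over 40 N, if the wrist force passes 120 N, or if a joint passes its speed limit or range.

## Working session

There is one attempt and no reset: what is moved stays moved. The work goes in short steps, each a Python script; the robot and the scene stay as the last script left them, time stands still between calls to the robot, and variables do not carry over. Pictures are saved under pics/ and viewed, at most 14 in all, crops included, and the job is handed in when it is done.

```bash
mkdir -p pics
python3 - <<'E'
from bench import *
import cv2
for n in ("scene","top"):
    im=capture(n); cv2.imwrite(f"pics/{n}0.png",im); c=get_calibration(n); print(n,c)
    for l in ["kiln_shelf_top","prop_a_center","short_prop_center","strip_center","bowl_center","beaker_center"]:
        try: print(l,[(d["conf"],d["uv"],int(d["region"].sum())) for d in outline_of(n,l)])
        except Exception as e: print(l,e)
print(read_clock(),read_orientation(),read_eef_pos())
E
```

```text
scene {'fov_y': 51.19944069966169, 'cx': 321.03260696432693, 'cy': 198.3865556386125, 'R': array([[-0.65213009,  0.75783182, -0.02042745],
       [ 0.42431202,  0.34253476, -0.83822983],
       [-0.62824012, -0.55530251, -0.54493437]]), 't': array([ 332.71622664, -156.5572271 , 1304.94488528])}
kiln_shelf_top [(0.56, [271.1, 250.7], 4240)]
prop_a_center [(0.62, [343.1, 200.3], 700)]
short_prop_center [(0.77, [284.7, 169.0], 257)]
strip_center [(0.97, [470.8, 308.6], 3600), (0.54, [283.9, 170.1], 275)]
bowl_center [(0.56, [383.0, 224.1], 700)]
beaker_center [(0.88, [423.8, 232.1], 606)]
top {'fov_y': 56.306251900305675, 'cx': 318.2305800993771, 'cy': 202.19647110972642, 'R': array([[-0.02975221, -0.99954752, -0.00442215],
       [-0.99641959,  0.03000879, -0.07904092],
       [ 0.07913786,  0.00205468, -0.99686156]]), 't': array([   8.8161487 ,  518.89300528, 1055.60545169])}
kiln_shelf_top [(0.65, [274.9, 230.3], 450), (0.55, [321.5, 154.9], 3190)]
prop_a_center [(0.75, [312.6, 234.1], 231)]
short_prop_center []
strip_center [(0.76, [183.9, 198.1], 1521)]
bowl_center [(0.6, [274.5, 230.6], 438)]
beaker_center [(0.55, [235.5, 231.1], 177)]
0.7 [ 9.82953213e-01  1.83855863e-01 -6.52329794e-06  4.34460590e-05] [ 234.91660383 -606.07685968  231.34956422]
```

View pics/scene0.png

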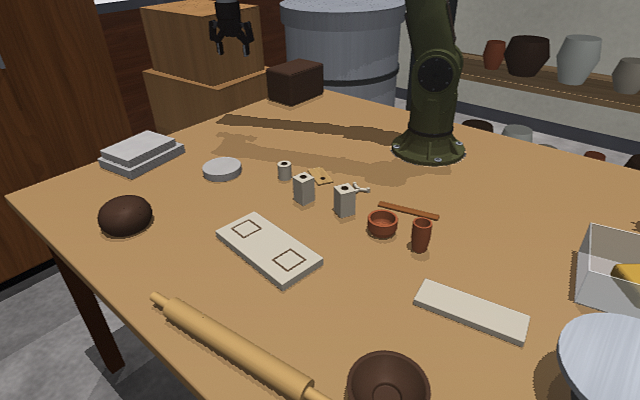

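View pics/top0.png

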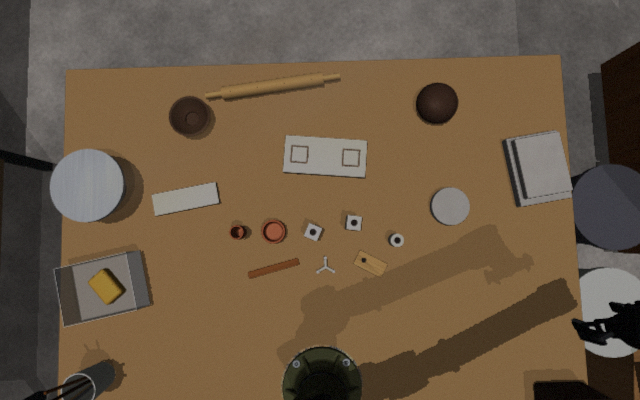

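The scene picture shows the shelf with its outlines at (270,250), props at (303,188) and (344,200), the short prop at (284,170), the bowl at (382,223), the beaker at (422,235) and the strip at (471,310). In the top picture the shelf is at (325,157), the props at (313,232) and (354,222), the strip at (185,198), the bowl at (274,231) and the beaker at (238,232). Next I get coarse positions and look with the wrist camera.

```bash
cat > h.py <<'E'
from bench import *
import numpy as np, cv2, math
def cal(n):
    c=get_calibration(n); f=200/math.tan(math.radians(c["fov_y"]/2))
    return dict(K=np.array([[f,0,c["cx"]],[0,f,c["cy"]],[0,0,1]]),R=np.array(c["R"]),t=np.array(c["t"]))
def back(c,uv,z):
    uv=np.atleast_2d(np.asarray(uv,float)); C=-c["R"].T@c["t"]
    d=np.c_[uv,np.ones(len(uv))]@np.linalg.inv(c["K"]).T@c["R"]
    return C+d*((z-C[2])/d[:,2])[:,None]
def proj(c,X):
    p=(np.atleast_2d(X)@c["R"].T+c["t"])@c["K"].T
    return p[:,:2]/p[:,2:]
def down(th):
    "tool down; closing axis (tool y) along world angle th"
    # tool z=-Z, y=(cos,sin,0), x=y×z
    from scipy.spatial.transform import Rotation as Ro
    y=np.array([math.cos(th),math.sin(th),0]); z=np.array([0,0,-1.])
    return Ro.from_matrix(np.c_[np.cross(y,z),y,z]).as_quat()
def snap(name):
    c=cal("wrist"); im=capture("wrist"); cv2.imwrite(f"pics/{name}.png",im); return c,im
E
python3 - <<'E'
from h import *
c=cal("top")
for n,uv,z in [("shelf",(325,157),20),("o1",(300,154),20),("o2",(351,158),20),("pa",(313,232),70),("pb",(354,222),70),("short",(397,240),45),("strip",(185,198),15),("bowl",(274,231),38),("beaker",(237,232),70)]:
    print(n,back(c,uv,z)[0].round())
w=cal("wrist"); print(w["K"],-w["R"].T@w["t"]-read_eef_pos(),w["R"])
for p in ([560,0,330],[600,150,330],[560,60,330]):
  for th in (math.pi/2,-math.pi/2,0,math.pi):
    print(p,th,inverse_kinematics(p,down(th)))
E
```

```text
shelf [650. -30.  20.]
o1 [661.  42.  20.]
o2 [ 645. -106.   20.]
pa [434.  10.  70.]
pb [ 458. -103.   70.]
short [ 405. -223.   45.]
strip [543. 379.  15.]
bowl [440. 120.  38.]
beaker [440. 217.  70.]
[[322.62381919   0.         318.09491099]
 [  0.         322.62381919 195.49834411]
 [  0.           0.           1.        ]] [ 68.73776802  26.57027239 142.62687004] [[ 3.60761772e-01 -9.32657994e-01 -1.02909541e-04]
 [-8.93530353e-01 -3.45658416e-01  2.86572446e-01]
 [-2.67309654e-01 -1.03292431e-01 -9.58058570e-01]]
[560, 0, 330] 1.5707963267948966 [ 0.71295145  0.17477185 -0.86390497  1.49367584  0.13269664  1.53406149
  1.42253044]
[560, 0, 330] -1.5707963267948966 [ 0.63430485  0.15883417 -0.7677195   1.49590387  0.11015537  1.5311849
 -1.70226272]
[560, 0, 330] 0 [ 0.669696    0.16553638 -0.81058284  1.49488356  0.11978976  1.5323701
 -0.13863535]
[560, 0, 330] 3.141592653589793 None
[600, 150, 330] 1.5707963267948966 [ 0.40459015  0.34576834 -0.91421802  1.34795668  0.27179235  1.57695186
  1.09259434]
[600, 150, 330] -1.5707963267948966 [ 0.50634806  0.40502365 -1.08789085  1.34480462  0.35662648  1.59842193
 -2.10653558]
[600, 150, 330] 0 [ 0.51592663  0.41241974 -1.10613177  1.34452351  0.36665538  1.60129599
 -0.54250843]
[600, 150, 330] 3.141592653589793 [ 0.55180065  0.44464054 -1.17925016  1.34349682  0.40928976  1.61432126
  2.57040379]
[560, 60, 330] 1.5707963267948966 [ 0.67532296  0.20400566 -0.96015452  1.48417577  0.1668336   1.53977935
  1.29062127]
[560, 60, 330] -1.5707963267948966 [ 0.64981061  0.19645549 -0.92666464  1.48484247  0.15680624  1.53820503
 -1.8434511 ]
[560, 60, 330] 0 [ 0.65392832  0.1976265  -0.9320263   1.48473371  0.1583734   1.53844613
 -0.2738288 ]
[560, 60, 330] 3.141592653589793 None
```

Run:
```python
from h import *
L={"kiln_shelf_top":20,"prop_a_center":70,"strip_center":15,"bowl_center":38,"beaker_center":70,"short_prop_center":45}
for i,p in enumerate(([600,-30,300],[490,60,300],[500,330,300])):
    move_pose(p,down(-math.pi/2)); wait(.3)
    c,im=snap(f"w{i}"); np.savez(f"w{i}.npz",**c)
    for l,z in L.items():
        for d in outline_of("wrist",l):
            print(i,l,d["conf"],d["uv"],int(d["region"].sum()),back(c,d["uv"],z)[0].round(1))
            if d["conf"]>.5: np.save(f"w{i}_{l}_{int(d['uv'][0])}.npy",d["region"])
print(read_clock())
```

```text
0 kiln_shelf_top 0.57 [315.8, 114.2] 16641 [655.1 -27.3  20. ]
0 prop_a_center 0.88 [289.2, 278.6] 1432 [449.    7.8  70. ]
0 strip_center 0.75 [48.6, 194.9] 4407 [547.1 342.5  15. ]
0 strip_center 0.33 [136.7, 274.6] 1379 [422.9 240.9  15. ]
0 bowl_center 0.83 [224.7, 256.4] 694 [464.6  99.6  38. ]
0 beaker_center 0.6 [135.3, 274.3] 1434 [455.6 207.8  70. ]
1 kiln_shelf_top 0.68 [395.5, 36.8] 14029 [634.8 -32.5  20. ]
1 kiln_shelf_top 0.62 [442.9, 184.6] 1864 [ 452.8 -108.8   20. ]
1 prop_a_center 0.72 [353.2, 198.5] 1522 [448.8  17.6  70. ]
1 bowl_center 0.87 [270.5, 193.5] 2178 [445.9 122.2  38. ]
1 beaker_center 0.84 [192.2, 199.3] 1270 [448.1 212.3  70. ]
1 short_prop_center 0.88 [524.4, 219.2] 1180 [ 412.2 -211.    45. ]
2 kiln_shelf_top 0.61 [576.1, 39.5] 9887 [641.7  20.1  20. ]
2 kiln_shelf_top 0.39 [625.9, 188.2] 1008 [457.1 -89.3  20. ]
2 prop_a_center 0.9 [559.5, 207.9] 2185 [446.2  34.5  70. ]
2 strip_center 0.87 [278.8, 119.3] 7194 [549.4 379.6  15. ]
2 bowl_center 0.83 [470.0, 199.2] 2273 [447.7 129.5  38. ]
2 bowl_center 0.61 [626.7, 187.9] 935 [462.5 -72.4  38. ]
2 beaker_center 0.88 [400.5, 209.0] 1226 [445.4 228.5  70. ]
2 short_prop_center 0.27 [469.9, 199.0] 2294 [450.1 133.1  45. ]
6.7583
```

View pics/w0.png

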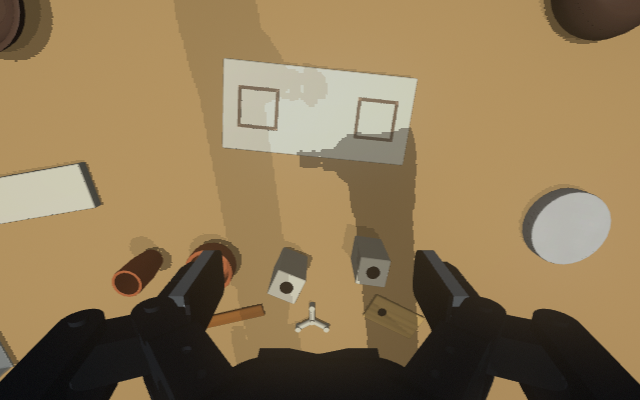

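View pics/w1.png

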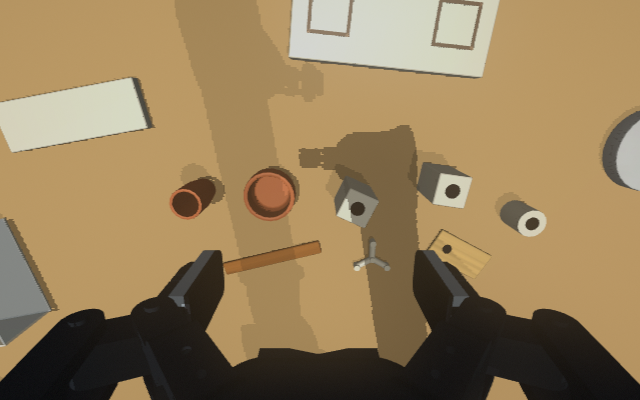

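View pics/w2.png

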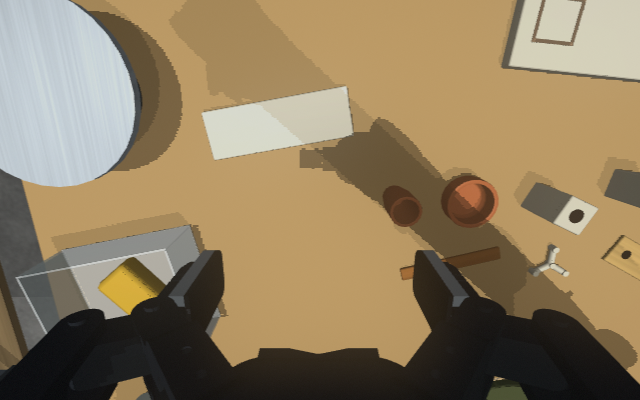

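```bash
python3 - <<'E'
from h import *
W=[dict(np.load(f"w{i}.npz")) for i in range(3)]
def quad(n,c,q,z):
    P=back(c,q,z)[:,:2]; e=np.roll(P,-1,0)-P
    print(n,"ctr",P.mean(0).round(1),"edges",np.linalg.norm(e,axis=1).round(1),"ang",np.degrees(np.arctan2(e[:,1],e[:,0])).round(1)%180)
quad("shelf",W[0],[(224,59),(417,79),(404,165),(222,149)],20)
quad("o1",W[0],[(240,87),(279,90),(277,130),(238,127)],20)
quad("o2",W[0],[(360,98),(398,102),(393,140),(355,136)],20)
quad("pa0",W[0],[(280,271),(306,279),(295,304),(268,294)],70)
quad("pb0",W[0],[(359,260),(388,261),(387,286),(357,285)],70)
quad("pa1",W[1],[(350,193),(379,199),(366,228),(337,213)],70)
quad("pb1",W[1],[(438,171),(471,176),(464,208),(432,202)],70)
quad("strip2",W[2],[(202,113),(347,86),(352,134),(215,160)],15)
for n,i,uv,z in [("pa",0,(286,288),70),("pa",1,(357,209),70),("pa",2,(577,216),70),("pb",0,(373,272),70),("pb",1,(453,191),70),("bowl",1,(270,194.5),38),("bowl",2,(469.5,201.5),38),("beak",1,(187,204),70),("beak",2,(404,210),70),("short",1,(532,223),45),("beak",0,(128,284),70)]:
    print(n,i,back(W[i],uv,z)[0].round(1))
E
python3 -c "
import cv2
im=cv2.imread('pics/w1.png')[140:270,150:500]; cv2.imwrite('pics/c1.png',cv2.resize(im,None,fx=2.2,fy=2.2,interpolation=2))"
```

```text
shelf ctr [654.5 -29.2] edges [237.3 108.  241.1 109.9] ang [ 84.4 175.8  84.9 173.8]
o1 ctr [661.8  45.2] edges [48.4 49.2 50.1 49.1] ang [ 85.7 174.9  85.6 173. ]
o2 ctr [ 648.7 -104.7] edges [48.2 47.6 49.8 47.4] ang [ 84.2 176.1  84.  174.2]
pa0 ctr [436.2  10.8] edges [35.6 40.8 38.7 38.3] ang [ 70.7 158.1  66.5 153.4]
pb0 ctr [ 456.8 -100.9] edges [37.3 36.6 39.6 36.5] ang [ 87.7   1.4  87.7 177.9]
pa1 ctr [436.1  11.4] edges [36.1 40.3 41.4 29.7] ang [ 77.8 159.4  61.4 149.1]
pb1 ctr [459.9 -99.5] edges [40.1 40.1 40.5 38.5] ang [ 81.2 175.5  79.  175.2]
strip2 ctr [543.6 380.5] edges [188.4  60.1 185.7  62. ] ang [ 99.9   7.6 100.5  10.2]
pa 0 [435.   12.4  70. ]
pa 1 [435.4  12.6  70. ]
pa 2 [435.7  10.8  70. ]
pb 0 [ 458.5 -101.1   70. ]
pb 1 [ 458.  -101.8   70. ]
bowl 1 [444.5 122.9  38. ]
bowl 2 [444.5 129.7  38. ]
beak 1 [442.1 219.3  70. ]
beak 2 [444.1 224.2  70. ]
short 1 [ 406.8 -221.9   45. ]
beak 0 [441.3 219.7  70. ]
```

View pics/c1.png

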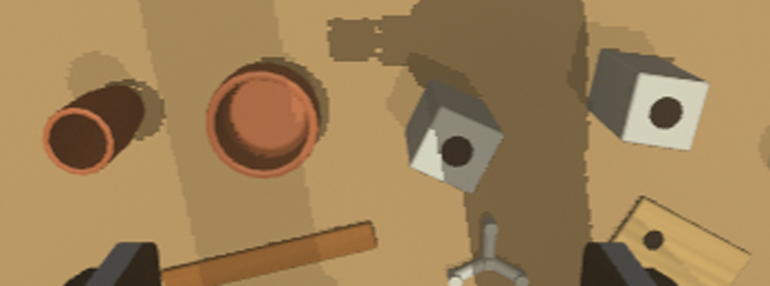

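Shelf, strip and props all check out against their known sizes. The shelf centre is at about (655,-29.5) with its y axis at 85°. I'll place the props now.

```bash
cat >> h.py <<'E'
R=math.radians
S=np.array([655.2,-29.6]); SA=R(85.0); SY=np.array([math.cos(SA),math.sin(SA)])
def pick(xy,th,z,up,open_=85,tgt=0):
    set_gripper(open_) if abs(read_opening()-open_)>3 else None
    move_pose([*xy,up],down(th)); movel([*xy,z],rate=120)
    set_gripper(tgt); print("grip",read_opening(),read_finger_force())
    movel([*xy,up],rate=150); print("lifted",read_opening(),read_finger_force(),read_wrist_force(),read_clock())
def place(xy,th,z,up,open_=85):
    move_pose([*xy,up],down(th)); movel([*xy,z+8],rate=120); movel([*xy,z],rate=25)
    print("down",read_wrist_force()); set_gripper(open_); movel([*xy,up],rate=150); print("placed",read_clock())
E
python3 - <<'E'
from h import *
for xy,th,z in [((435.5,11.8),R(-114),25),(S+75*SY,SA-math.pi,46),((458.3,-101),R(-98),25),(S-75*SY,SA-math.pi,46)]:
    for zz in (z,160): assert inverse_kinematics([*xy,zz],down(th)) is not None,(xy,zz)
pick((435.5,11.8),R(-114),25,160); place(S+75*SY,SA-math.pi,45.5,160)
pick((458.3,-101.3),R(-98),25,160); place(S-75*SY,SA-math.pi,45.5,160)
move_pose([560,-30,330],down(-math.pi/2)); wait(.2); c,im=snap("p1"); np.savez("p1.npz",**c)
for d in outline_of("wrist","prop_a_center"): print(d["conf"],d["uv"],back(c,d["uv"],90)[0])
E
```

```text
grip 39.34369515781935 60.789116621017456
lifted 39.667852224915144 60.349323749542236 [ 0.04642442 -0.04087717 -1.19455603] 10.9
down [ 1.12871554 -0.089171   -1.13098818]
placed 14.8167
grip 39.46087454710451 60.70057511329651
lifted 39.2485322950442 60.389195680618286 [ 0.19255353  0.0636119  -2.38440746] 18.6083
down [-0.02323147 -0.01176144 -1.15497098]
placed 22.4083
0.59 [255.5, 69.9] [663.70061933  38.31642476  90.        ]
0.35 [381.3, 84.8] [ 647.8325875  -101.18648554   90.        ]
```

View pics/p1.png

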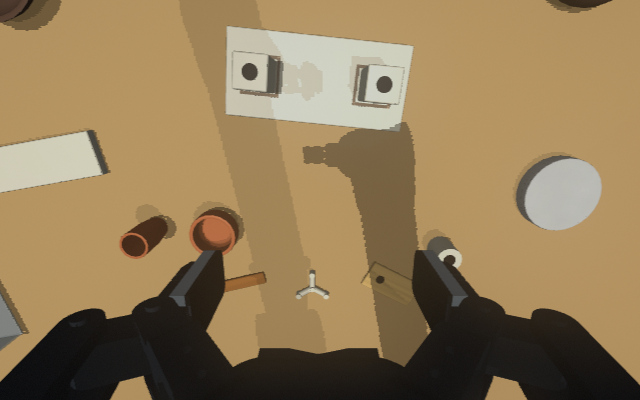

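Both props stand upright on their outlines, with hole marks at (249,72) and (384,85). Next I check the numbers, calibrate the fingertip height at the strip's opening, and look at the strip from close by.

Run:
```python
from h import *
c=dict(np.load("p1.npz"))
for uv in ((249.5,72),(384,85)):
    d=back(c,uv,90)[0,:2]-S; print("prop in shelf y,x:",d@SY, d@[SY[1],-SY[0]])
# tip height at strip opening, beside strip (free table)
set_gripper(64); print(read_opening())
p=np.array([560,270.]); th=R(10)
move_pose([*p,60],down(th)); movel([*p,14],rate=100); f0=read_wrist_force()[2]
z=14
while z>-9:
    z-=1.5; movel([*p,z],rate=40); f=read_wrist_force()[2]-f0
    if f>3: print("touch",z,f,read_eef_pos()); break
movel([*p,60],rate=150); set_gripper(85)
# close look at strip
move_pose([545,375,200],down(R(-80))); wait(.2); c,im=snap("s1"); np.savez("s1.npz",**c)
for d in outline_of("wrist","strip_center"):
    print(d["conf"],d["uv"])
    ct=max(cv2.findContours(d["region"].astype(np.uint8),0,2)[0],key=cv2.contourArea)
    P=back(c,ct[:,0,:],15)[:,:2].astype(np.float32); print(cv2.minAreaRect(P))
print(read_clock())
```

```text
prop in shelf y,x: 74.9421200745842 -0.18391187557086175
prop in shelf y,x: -74.9870022400024 -1.0540077330605397
64.07802614149573
touch -7.0 6.916957900251193 [560.13074578 270.1106804   -5.91658712]
0.67 [313.7, 169.8]
((544.5808715820312, 381.4364013671875), (66.63330078125, 189.9696502685547), 9.928149223327637)
32.1083
```

View pics/s1.png

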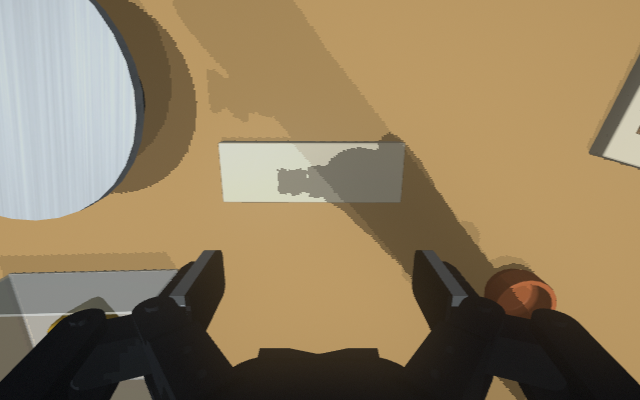

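Run:
```python
from h import *
pick((544,381),R(10),-3.5,170)
place(S,R(-5),87.2,200)
print(read_opening())
move_pose([560,-30,330],down(-math.pi/2)); wait(.2); c,im=snap("s2"); np.savez("s2.npz",**c)
for d in outline_of("wrist","strip_center"):
    ct=max(cv2.findContours(d["region"].astype(np.uint8),0,2)[0],key=cv2.contourArea)
    print(d["conf"],d["uv"],cv2.minAreaRect(back(c,ct[:,0,:],105)[:,:2].astype(np.float32)))
set_gripper(85)
# close look at bowl & beaker from above
move_pose([440,150,230],down(-math.pi/2)); wait(.2); c,im2=snap("b1"); np.savez("b1.npz",**c)
for l,z in (("bowl_center",38),("beaker_center",70)):
    for d in outline_of("wrist",l): print(l,d["conf"],d["uv"],back(c,d["uv"],z)[0])
print(read_clock())
cv2.imwrite("pics/sb.png",np.vstack([im[0:240],im2[100:400]]))
```

```text
grip 62.53890407163401 69.05378580093384
lifted 61.96922670528567 67.99660563468933 [ 0.55684194 -0.20035141 -3.73706704] 36.6333
down [ 0.04335832  0.42873795 -0.379697  ]
placed 40.9583
84.77081966650528
0.94 [319.0, 76.7] ((655.5618286132812, -29.86370086669922), (190.4302215576172, 65.06305694580078), 85.06005859375)
0.69 [315.0, 113.6] ((616.5464477539062, -25.83679962158203), (193.81103515625, 24.062334060668945), 82.11795043945312)
bowl_center 0.82 [341.6, 168.7] [444.26716551 124.82399392  38.        ]
beaker_center 0.86 [249.2, 177.5] [442.57239497 216.15884106  70.        ]
43.925
```

View pics/sb.png

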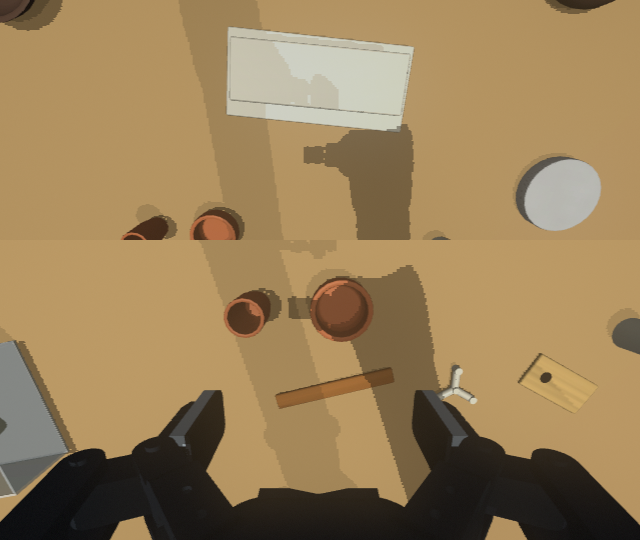

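The strip lies central and in line on the props, with its centre at (319,77). In the close view the bowl rim is at (342,169) and the beaker rim at (245,177). I'll pick and place the bowl.

Run:
```python
from h import *
c=dict(np.load("b1.npz")); print(back(c,(342,169.5),38)[0],back(c,(245,177),70)[0])
pick((444.3,124.6),R(-90),6,190)
place(S,SA-math.pi,111.7,210)
move_pose([560,-30,330],down(-math.pi/2)); wait(.2); c,im=snap("b2"); np.savez("b2.npz",**c)
for l,z in (("bowl_center",143),("beaker_center",70),("strip_center",105)):
    for d in outline_of("wrist",l): print(l,d["conf"],d["uv"],back(c,d["uv"],z)[0])
print(read_clock())
```

```text
[443.403386   124.38493278  38.        ] [443.07773338 220.18019807  70.        ]
grip 67.23719092749843 65.44508138507126
lifted 67.12151825306103 67.08027462193513 [ 0.25133958 -0.08096981 -1.32478032] 47.6167
down [-0.82948253  0.62721131  3.56403807]
placed 51.1417
bowl_center 0.79 [319.5, 76.8] [653.60160576 -31.36300561 143.        ]
beaker_center 0.76 [141.4, 243.5] [445.17250586 210.56673932  70.        ]
strip_center 0.65 [283.4, 71.9] [660.80902906   6.86217173 105.        ]
52.2
```

View pics/b2.png

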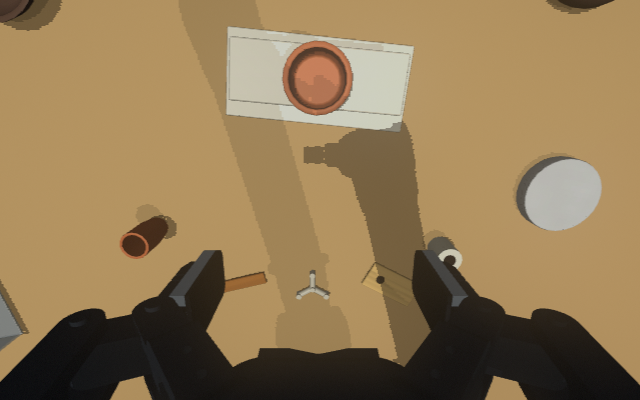

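The bowl stands upright mid-strip with its rim at (318,77), and the beaker rim is at (134,245). Now the beaker.

Run:
```python
from h import *
c=dict(np.load("b2.npz")); B=back(c,(318,77.5),143)[0]; print(B,back(c,(134.5,245),70)[0])
B=(B[:2]+S)/2
pick((442.7,219.7),R(-90),43,150)
move_pose([*B,245],down(SA-math.pi)); 
place(B,SA-math.pi,156.8,245)
move_pose([540,-30,380],down(-math.pi/2)); wait(.3); c,im=snap("k1")
for l,z in (("bowl_center",143),("beaker_center",183)):
    for d in outline_of("wrist",l): print(l,d["conf"],d["uv"],back(c,d["uv"],z)[0])
s=capture("scene"); print(read_clock())
a=cv2.resize(im[0:160,200:440],None,fx=2,fy=2,interpolation=2); b=cv2.resize(s[150:300,150:390],None,fx=2,fy=2,interpolation=2)
cv2.imwrite("pics/fin.png",np.vstack([a,b])[:600])
```

```text
[652.9744227  -29.92954914 143.        ] [442.94315727 220.32686508  70.        ]
grip 38.317561773844396 59.73054376489017
lifted 37.85449732470014 60.083076988812536 [-0.31530002 -0.57877847 -1.95977245] 55.85
down [ 0.78449867 -0.67439888 -0.82346086]
placed 59.9333
bowl_center 0.74 [324.4, 77.2] [636.51627018 -36.43017282 143.        ]
bowl_center 0.47 [286.3, 61.8] [652.32187073   5.16756831 143.        ]
beaker_center 0.57 [314.9, 61.3] [648.70578175 -26.42542464 183.        ]
61.175
```

View pics/fin.png

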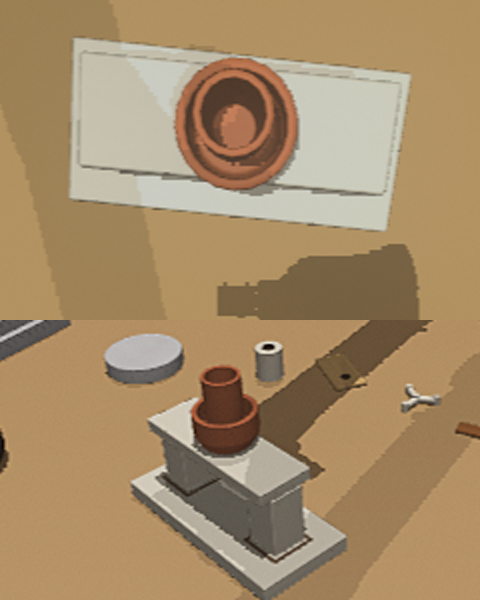

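Run:
```python
from h import *
w=cal("wrist"); s=cal("scene")
print("wrist beaker/bowl",back(w,(316.5,56),183)[0],back(w,(318.5,62),143)[0])
print("scene beaker/bowl",back(s,(260.5,188),183)[0],back(s,(260.5,178),183)[0],back(s,(263,193.5),143)[0])
s2=capture("scene"); b=cv2.resize(s2[165:235,225:305],None,fx=7,fy=7,interpolation=cv2.INTER_CUBIC)
for x,y,zs in [(654,-29.7,(113,183)),]:
    P=proj(s,[[x,y,z] for z in zs]); Q=((P-[225,165])*7).astype(int); cv2.line(b,tuple(map(int,Q[0])),tuple(map(int,Q[1])),(0,255,0),1)
cv2.imwrite("pics/z.png",b)
```

```text
wrist beaker/bowl [653.7427693  -27.94825334 183.        ] [652.3958005  -29.92357049 143.        ]
scene beaker/bowl [681.64012138   4.23583383 183.        ] [656.55455737 -23.291363   183.        ] [650.99081461 -27.89948787 143.        ]
```

View pics/z.png

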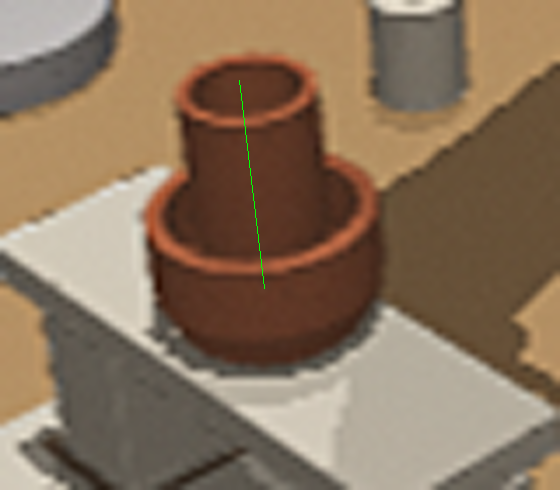

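The beaker's rim, at (247,90) in the crop, lies on the projected vertical axis. It stands upright and seated within about 3 mm of the bowl axis, and the arm is clear.

```bash
python3 -c "
from bench import *
wait(.5); print(sign_off(), read_clock())"
```

```text
the job is handed in; nothing more can be done
the job is handed in; nothing more can be done
```

The tier is set up and handed in: both props are on their outlines, the strip lies across them, the bowl stands mid-strip and the beaker stands upright in the bowl; I left the short round prop alone, and the pass/fail result was not shown.

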